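# Show the base of a spice jar to the label camera

### The job

The best-before date of the spice jar with the yellow-gold topped lid is stamped under its base. First slide the label camera's lens cover fully open by its orange tab; then lift that jar out of the tray and hold it up in front of the lens, bottom towards the camera, so that its base squarely faces the lens, centred on it, with the base about 12 cm from the lens. Finish holding it there, still, gripped in the air; leave the other jars standing in the tray and the other things where they are.

Things in the scene. Friction and masses are not known exactly. Their poses are not given: they have to be found in the camera images.
- jar_center (a point): centre (half-way up) of the jar to show: a clear round spice jar, 44 mm in diameter, 96 mm tall, 70 to 160 g, standing in the tray; its lid is dark at the side with a yellow-gold top (top 20 mm of the jar, 43 mm in diameter). Axes: z runs along the jar from base to lid. The two other jars in the tray are about as wide and 106 mm tall; all three are about 80 mm apart in one row along the tray's long side, in any order
- jar_base (a point): centre of the underside of the same jar, 48 mm below jar_center along the jar's axis; z points to the lid
- tray: open white card tray, 153 (x) by 250 (y) by 50 mm high, walls and floor 2 mm thick, fixed to the worktop; origin under its centre, y along the row of jars, x across it
- camera_head: head of the label camera: a white slab 96 (x) by 136 (y) by 36 mm on a low grey stand fixed to the worktop; its flat face leans back so that the lens looks up and roughly towards the robot, 29 degrees (0.50 rad) from vertical. Origin: centre of the lens, on the face. z: out of the face along the line of sight; y: along the face, level, the way the cover opens (to the robot's left); x: up the slope of the face
- focus (a point): point in the air on the lens's line of sight, 120 mm out from the face: where the centre of the jar's base belongs; same axes as the camera head
- cover (a joint): lens cover, a black plate 50 x 44 x 4 mm that slides along the head's y just above the face: 0 m = lens covered, 0.048 m = fully open, against its stop; needs about 1.5 N, stays where it is left
- cover_tab (a point): middle of the cover's orange tab, an upright block 26 mm (head x) by 12 mm (head y) standing 29 mm out of the cover plate along head z; this point lies 22 mm out from the camera's face, the tab's end 36 mm out; it travels with the cover
- paprika_jar: bystander: other spice jar, with a green lid, 46 mm in diameter and 106 mm tall, origin under its centre, z along its axis
- pepper_jar: bystander: other spice jar, its dark lid green on top, 44 mm in diameter and 105 mm tall, origin under its centre, z along its axis
- dish_soap: bystander: loose washing-up liquid bottle, 50 by 83 mm, 256 mm tall, standing at the front right; origin under its centre
Not all that is in view belongs to the job. Leave any pink or purple look-alike of the part that bears jar_center alone.

How it is judged:
On the way, in this order (a step that is already met when the one before it is completed fails the run):
1. the lens cover is slid fully open while the jar still stands in the tray (value of joint cover above 0.043 m and height (world z) of jar_base below 0.01 m), for 0.2 s.
2. the jar is lifted clear of the tray in the gripper (height (world z) of jar_base above 0.06 m and contact force between jar and the fingers above 1 N and contact force between jar and tray below 0.05 N), for 0.2 s.
At the end, for the whole second after the job is handed in: Cover within 5 mm of fully open; jar gripped, still, touching nothing else, base to the lens: base centre within 35 mm of the focus point and 20 mm of the line of sight in x and y, axis within 0.25 rad of it; other jars upright, they and the soap bottle within 30 mm of their starts (value of joint cover above 0.043 m and distance between jar_base and focus below 0.035 m and x of jar_base in the frame of camera_head between -0.02 and 0.02 m and y of jar_base in the frame of camera_head between -0.02 and 0.02 m and angle between the z axis of jar_center and the z axis of camera_head, either way round below 0.25 rad and z of jar_center in the frame of camera_head above 0.12 m and height (world z) of jar_base above 0.12 m and contact force between jar and the fingers above 1 N and contact force between jar and camera below 0.05 N and contact force between jar and tray below 0.05 N and linear speed of jar below 0.02 m/s and angular speed of jar below 0.15 rad/s and distance of each of paprika_jar, pepper_jar, dish_soap from where it was at the start of the episode below 0.03 m and angle between each of paprika_jar, pepper_jar's own z axis and vertical below 0.2 rad); the arm keeps its last pose, push and grip.
It fails at once if another jar is tipped or lifted out (angle between any of paprika_jar, pepper_jar's own z axis and vertical above 0.5 rad or height (world z) of any of paprika_jar, pepper_jar above 0.05 m).
It fails at once if the bottle at the right is knocked over (angle between dish_soap's own z axis and vertical above 0.6 rad).
It also fails if it takes over 51 s, if anything falls off the work surface, if the arm or the gripper's body presses on something with over 40 N, if the wrist force passes 120 N, or if a joint passes its speed limit or range.

### The arm

A 7-joint arm with a two-finger parallel gripper is mounted at the origin on a cart in front of the work surface, level with it; the furniture and walls round the work are solid. World frame = base frame: x ahead of the robot, y to its left, z up, the work surface at z = 0. Lengths are in m, angles in rad, forces in N, time in s.
With the tool pointing down it reaches from about 0.4 to 0.9 m from the base axis. Payload 5.5 kg.
Tool frame: the origin (TCP) lies where the fingers leave the gripper's body, on its centre line; the fingertips stand 66 mm ahead of it and the grasp point (between the pads) lies 47 mm ahead of it (grip_depth is the distance from the TCP to the grasp point, in m); z points along the fingers, y is the direction in which the jaws open and shut (so a half turn about z gives the same grasp; the last joint's range is limited). The gripper opens to 92 mm and grips with 3 to 60 N. Pads are 19 mm wide; open, the fingers measure 130 mm over their backs; the gripper's body (75 mm by 190 mm) begins 47 mm behind the grasp point.
Start: joints at [1.492, 0.501, -0.427, 1.55, 0.221, 1.138, -0.21], TCP at [0.218, -0.612, 0.292] pointing down, gripper open.
Joint ranges: [-2.88, 2.88], [-0.31, 2.03], [-1.54, 1.56], [0.2, 2.42], [-1.41, 4.55], [0.19, 2.02], [-2.57, 2.57]. Speed limits (rad/s): [2.57, 2.57, 3.14, 3.14, 3.14, 3.14, 3.14].

### API

Orientations are given as a unit quaternion [x, y, z, w].
In Python, from workcell import sense, grab_frame, hand_in, grip_depth gives the robot as it stands.
- The arm moves only by the tool servo_tool, never from a script. Its argument "steps" is a list of rows, each a list of 3 entries, a list of its own where there are three numbers: the turn, a rotation vector about the world's x, y, z in rad, then the shift along the world's x, y, z in mm, then the closure, from 0 (fully open) to 1 (shut). A call has 1 to 8 rows; each row shifts and turns the commanded pose from where the row before left it; what a row does not reach is not made up. A row lasts 1/8 s, in which the tool goes at most 62.5 mm and 10.7 degrees, less where a joint would pass 70% of its speed; a pose out of reach is approached as far as the arm can. A call is refused whole if a number of a shift passes 62.5 or a number of a turn 0.188, either way. A call with a gripper value outside its range is refused whole. The fingers move at their own pace and stop on an object; "grip_force" is the grip in N (left out, the last holds). Time passes only in rows, so rows that do not move let the fingers close. It gives the time, the measured TCP pose, the force and the opening at its end, in the units of the state.
- sense(): the state, without advancing time (a new reading comes with each control period).
- grab_frame(name): name is "side" or "top"; returns a dict with "color" (480x640x3 uint8, red, green, blue), "K" (3x3 intrinsics, pixels), "position" and "attitude" of the camera in the world. Camera axes: x right, y down, z forward; pixel columns grow to the right and rows downward; lengths in m; the calibration is good to about 2 mm. A picture is of the moment at which its call begins. There is no depth.
- hand_in(): hands the job in, once; it reports no verdict.
The state is a dict: "time": time; "joints": joint angles; "qd": joint speeds; "joint_efforts": joint torques, N m; "ee_pos": TCP position; "tcp_rot": TCP orientation; "force": force on the tool from outside, world axes, zero at the start; "torque": the same for the moment, N m; "width": opening from 0.0 (shut) to 1.0 (fully open).
Only numpy, scipy, OpenCV 4.12 (cv2) and the standard library are available. Lean on these libraries where they do the work, as an engineer would, in place of code of your own. Each camera call takes 0.05 s, during which the arm holds its last target.

## Working session

There is one attempt and no reset: what is moved stays moved. The work goes in short steps, Python scripts to look and compute and a tool call to move; the robot and the scene stay as the last step left them, time stands still between calls to the robot, and variables do not carry over. Pictures are saved under pics/ and viewed, and the job is handed in when it is done.

Besides the shell and the picture viewer there is one more tool, called as name(argument=value, ...), one argument or row to a line, values as JSON. servo_tool: Moves the arm, as the interface text tells. Its arguments: {"type":"object","properties":{"steps":{"type":"array"},"grip_force":{"type":"number"}},"required":["steps"]}

```bash
mkdir -p pics; ls
python3 - <<'E'
from workcell import *
import cv2,json,pickle
print(sense(),grip_depth)
for n in("side","top"):
    f=grab_frame(n); cv2.imwrite(f"pics/{n}0.png",f["color"][:,:,::-1]); pickle.dump(f,open(f"{n}0.pkl","wb")); print(n,f["K"],f["position"],f["attitude"])
E
```

```text
pics
{'time': 0.0, 'joints': array([ 1.49219607,  0.50187024, -0.42680194,  1.55145953,  0.22079501,
        1.1382874 , -0.2103196 ]), 'qd': array([-3.85839411e-05,  5.03062372e-04, -2.09970122e-03,  2.05454815e-04,
        1.01201464e-03, -1.96027269e-03, -1.75530283e-03]), 'joint_efforts': array([-1.52990251e-04, -5.66586649e+01, -5.81631169e+00, -2.79105842e+01,
       -6.87848381e-02,  3.07774020e-02,  2.38483262e-04]), 'ee_pos': array([ 0.21763871, -0.61186782,  0.29116117]), 'tcp_rot': array([ 9.85427823e-01,  1.70091264e-01, -1.26314018e-04, -9.75397868e-04]), 'force': array([ 0.27317916,  0.57706106, -0.64687785]), 'torque': array([-0.04159877, -0.02310935, -0.01947682]), 'width': 0.99879016698789} 0.0467
side [[457.77684721   0.         317.47989644]
 [  0.         457.77684721 239.11742518]
 [  0.           0.           1.        ]] [ 1.44464457 -0.10496529  0.87585768] [ 0.66495909  0.61111504 -0.28541593 -0.32078897]
top [[483.18152535   0.         327.12343928]
 [  0.         483.18152535 242.52803829]
 [  0.           0.           1.        ]] [ 0.33920642 -0.0448197   1.45483761] [ 0.70659627 -0.70329043  0.05196639 -0.05834189]
```

View pics/side0.png

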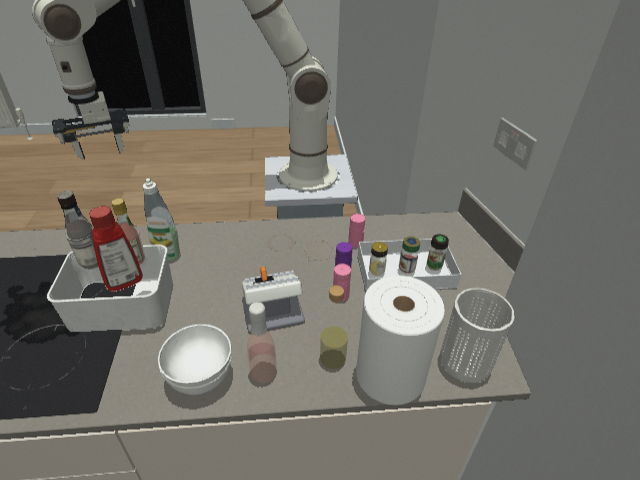

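View pics/top0.png

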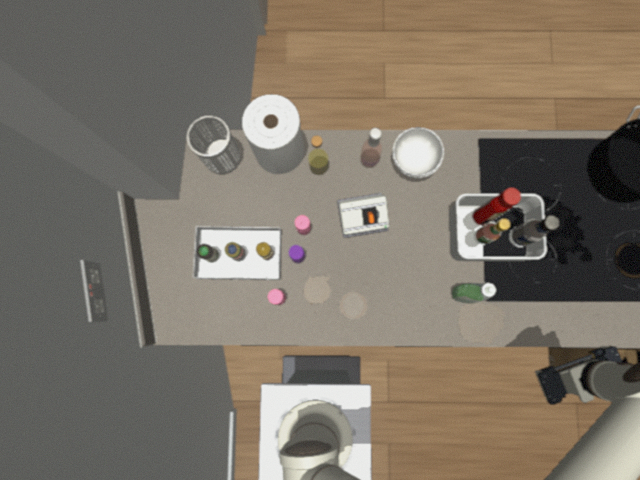

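```bash
cat > h.py <<'E'
import numpy as np,cv2,pickle
from scipy.spatial.transform import Rotation as R
def ray(f,u,v):
    d=np.linalg.inv(f["K"])@[u,v,1.]; d=R.from_quat(f["attitude"]).as_matrix()@d
    return np.array(f["position"]),d/np.linalg.norm(d)
def atz(f,u,v,z):
    p,d=ray(f,u,v); return p+d*(z-p[2])/d[2]
def tri(f,a,g,b):
    p,d=ray(f,*a);q,e=ray(g,*b)
    s=np.linalg.lstsq(np.c_[d,-e],q-p,rcond=None)[0]
    x,y=p+s[0]*d,q+s[1]*e
    return (x+y)/2,np.linalg.norm(x-y)
def proj(f,P):
    c=R.from_quat(f["attitude"]).as_matrix().T@(np.asarray(P)-f["position"]); c=f["K"]@c; return c[:2]/c[2]
def crop(f,x0,y0,x1,y1,k,name):
    c=f["color"][y0:y1,x0:x1,::-1]; cv2.imwrite(name,cv2.resize(c,None,fx=k,fy=k,interpolation=cv2.INTER_CUBIC))
E
python3 - <<'E'
from h import *
s=pickle.load(open("side0.pkl","rb"));t=pickle.load(open("top0.pkl","rb"))
crop(s,350,220,470,300,6,"pics/c1.png")
crop(t,185,215,315,310,6,"pics/c2.png")
crop(s,230,250,320,340,6,"pics/c3.png")
crop(t,330,185,400,245,8,"pics/c4.png")
E
```

```text
(no output)
```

View pics/c1.png

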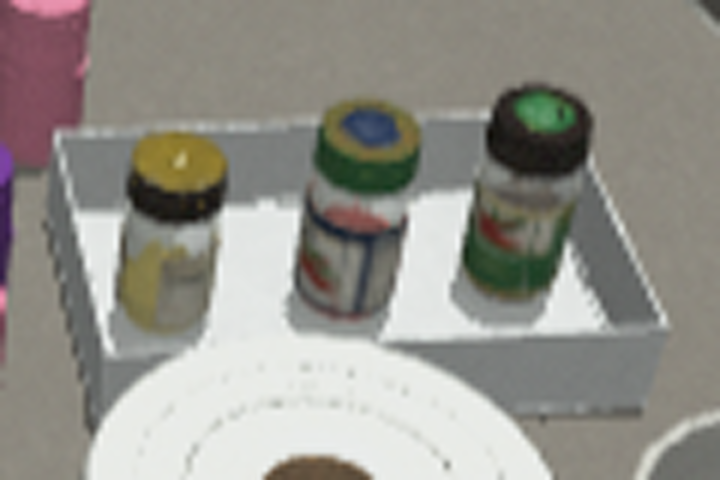

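View pics/c2.png

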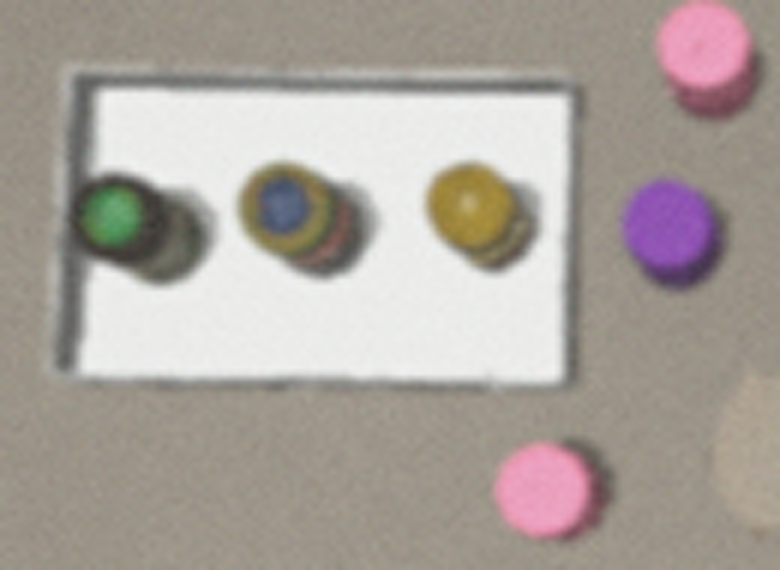

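View pics/c3.png

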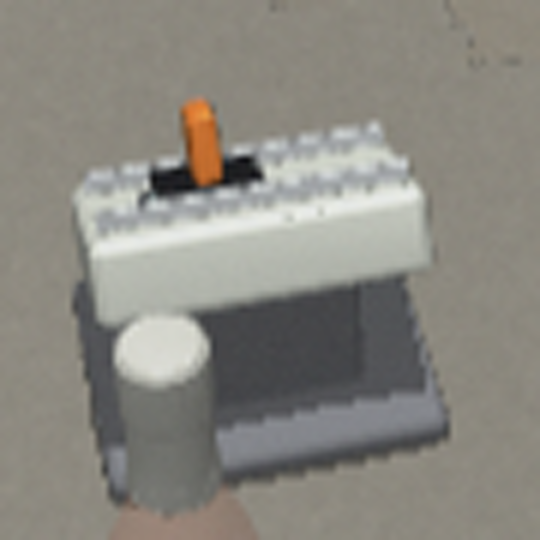

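View pics/c4.png

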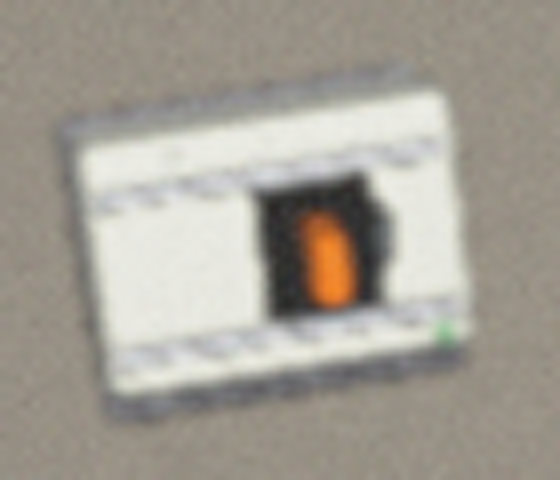

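Run:
```python
from h import *
from scipy.optimize import least_squares
s=pickle.load(open("side0.pkl","rb"));t=pickle.load(open("top0.pkl","rb"))
# jar: lid top centre
T=lambda x,y:(185+x/6,215+y/6); S=lambda x,y:(350+x/6,220+y/6)
for n,a,b in(("gold",T(468,206),S(180,163)),("mid",T(285,207),S(370,128)),("green",T(112,213),S(543,112))):
    print(n,tri(t,a,s,b))
# tray rim corners z=.05 in top
for c in((72,75),(577,82),(572,382),(65,375)): print("tray",atz(t,*T(*c),.05).round(4))
for c in((57,132),(665,325),(107,352),(497,112)): print("trayS",atz(s,*S(*c),.05).round(4))
# head
TH=lambda x,y:np.array((330+x/8,185+y/8)); SH=lambda x,y:np.array((230+x/6,250+y/6))
obs=[(t,TH(80,148),(48,68,0)),(t,TH(447,90),(48,-68,0)),(t,TH(470,338),(-48,-68,0)),(t,TH(112,394),(-48,68,0)),
(s,SH(422,192),(48,68,0)),(s,SH(93,252),(48,-68,0)),(s,SH(78,192),(-48,-68,0)),
(s,SH(197,104),(0,0,36)),(t,TH(333,250),(0,0,30))]
def Rh(yaw,tilt=.5):
    return R.from_euler("z",yaw).as_matrix()@np.array([[np.cos(tilt),0,-np.sin(tilt)],[0,1,0],[np.sin(tilt),0,np.cos(tilt)]])
def res(p):
    return np.concatenate([proj(c,p[:3]+Rh(p[3])@(np.array(m)/1e3))-u for c,u,m in obs])
r=least_squares(res,[.5,-.1,.1,0],x_scale=[.1,.1,.1,.1],loss="soft_l1")
print(r.x,res(r.x).reshape(-1,2).round(1).tolist())
np.save("head.npy",r.x)
M=Rh(r.x[3]);print(M)
print("focus",r.x[:3]+M[:,2]*.12,"tab",r.x[:3]+M[:,2]*.022)
```

```text
gold (array([0.53355831, 0.152546  , 0.09264783]), np.float64(0.0034976204252457205))
mid (array([0.53101655, 0.2371447 , 0.10534608]), np.float64(0.0037638056276876834))
green (array([0.52748815, 0.31747131, 0.10682301]), np.float64(0.0021317008372591416))
tray [0.6039 0.3545 0.05  ]
tray [0.6013 0.1047 0.05  ]
tray [0.4533 0.1041 0.05  ]
tray [0.4556 0.3509 0.05  ]
trayS [0.457  0.1147 0.05  ]
trayS [0.6086 0.3593 0.05  ]
trayS [0.6064 0.1122 0.05  ]
trayS [0.4579 0.3278 0.05  ]
[ 0.63492526 -0.13998587  0.08576995  0.17121425] [[-0.9, -0.3], [0.1, -0.8], [0.8, -0.2], [-0.2, 0.4], [-0.0, 0.0], [-2.4, 0.2], [-2.8, -0.4], [4.6, 0.3], [-5.4, 2.0]]
[[ 0.86475109 -0.17037897 -0.47241567]
 [ 0.14952161  0.98537861 -0.08168403]
 [ 0.47942554  0.          0.87758256]]
focus [ 0.57823538 -0.14978795  0.19107985] tab [ 0.62453212 -0.14178291  0.10507676]
```

```bash
cat >> h.py <<'E'
def Rh(yaw,tilt=.5):
    return R.from_euler("z",yaw).as_matrix()@np.array([[np.cos(tilt),0,-np.sin(tilt)],[0,1,0],[np.sin(tilt),0,np.cos(tilt)]])
def orange(f):
    h=cv2.cvtColor(f["color"],cv2.COLOR_RGB2HSV); m=cv2.inRange(h,(5,150,110),(18,255,255))
    n,l,st,c=cv2.connectedComponentsWithStats(m); return [(c[i].round(1).tolist(),st[i].tolist()) for i in range(1,n) if st[i][4]>8]
E
python3 - <<'E'
from h import *
from scipy.optimize import least_squares
s=pickle.load(open("side0.pkl","rb"));t=pickle.load(open("top0.pkl","rb"))
print(orange(t));print(orange(s))
TH=lambda x,y:np.array((330+x/8,185+y/8)); SH=lambda x,y:np.array((230+x/6,250+y/6))
obs=[(t,TH(80,148),(48,68,0)),(t,TH(447,90),(48,-68,0)),(t,TH(470,338),(-48,-68,0)),(t,TH(112,394),(-48,68,0)),
(s,SH(422,192),(48,68,0)),(s,SH(93,252),(48,-68,0)),(s,SH(78,192),(-48,-68,0)),(s,SH(378,125),(-48,68,0))]
res=lambda p:np.concatenate([proj(c,p[:3]+Rh(p[3])@(np.array(m)/1e3))-u for c,u,m in obs])
r=least_squares(res,[.5,-.1,.1,0],x_scale=[.1]*4)
print(r.x,res(r.x).reshape(-1,2).round(1).tolist())
p=r.x;M=Rh(p[3])
tab,e=tri(t,TH(330,260),s,SH(203,143)); print("tab",tab,e,"in slab frame",M.T@(tab-p[:3]))
for c in((265,195),(270,315),(378,305),(362,180)): 
    o,d=ray(t,*TH(*c)); k=(M[:,2]@(p[:3]-o)+.006)/(M[:,2]@d); print("plate",(M.T@(o+k*d-p[:3])).round(4))
np.save("head.npy",p)
E
```

```text
[([370.7, 217.2], [368, 212, 7, 11, 61])]
[([263.2, 273.4], [260, 267, 7, 14, 66])]
[ 0.63399355 -0.13814752  0.08569409  0.17314445] [[-1.5, 0.1], [-0.5, -0.5], [0.2, 0.1], [-0.8, 0.8], [0.7, -0.3], [-1.5, -0.1], [-2.1, -0.6], [0.6, 1.4]]
tab [ 0.62460416 -0.1549337   0.10399829] 0.005037753992321792 in slab frame [-0.00187917 -0.01491758  0.02188412]
plate [0.0207 0.0009 0.006 ]
plate [-0.0242  0.0048  0.006 ]
plate [-0.0273 -0.0346  0.006 ]
plate [ 0.0203 -0.0344  0.006 ]
```

```bash
cat >> h.py <<'E'
p=np.load("head.npy"); M=Rh(p[3]); L=p[:3]+M@np.array([0,-.0152,0])
Rcov=np.c_[M[:,0],-M[:,1],-M[:,2]]
def go(pos,Rt):
    from workcell import sense
    s=sense(); d=(np.array(pos)-s["ee_pos"])*1e3
    W=(R.from_matrix(Rt)*R.from_quat(s["tcp_rot"]).inv()).as_rotvec()
    print("t %.2f"%s["time"],"shift",d.round(1),"turn",W.round(3),"rows>=",max(np.linalg.norm(d)/62.5,np.linalg.norm(W)/.186).round(1),"w",round(s["width"],3),"F",np.array(s["force"]).round(1),"q",np.array(s["joints"]).round(2))
E
python3 - <<'E'
from h import *
t=pickle.load(open("top0.pkl","rb"));s=pickle.load(open("side0.pkl","rb"))
print("soap",tri(t,(488,290),s,(151,184)))
print("L",L,"tabtcp",L+M[:,2]*.0747, "pre",L+M[:,2]*.165)
go(L+M[:,2]*.165,Rcov)
E
```

```text
soap (array([ 0.41170305, -0.4339939 ,  0.23982094]), np.float64(0.0040779648042858505))
L [ 0.63661221 -0.15312024  0.08569409] tabtcp [ 0.60133461 -0.15929015  0.15124951] pre [ 0.55868979 -0.16674854  0.23049521]
t 0.10 shift [341.  445.2 -60.8] turn [ 0.126 -0.484 -0.166] rows>= 9.0 w 1.001 F [-0.7  0.7 -0.4] q [ 1.49  0.5  -0.43  1.55  0.22  1.14 -0.21]
```

servo_tool(
  steps=[
    [[0, 0, 0], [0, 0, 45], 0.5],
    [[0, 0, 0], [0, 0, 45], 0.5],
    [[0, 0, 0], [0, 0, 45], 0.5],
    [[0, 0, 0], [25, 30, 0], 0.5],
    [[0, 0, 0], [25, 30, 0], 0.5],
    [[0, 0, 0], [25, 30, 0], 0.5],
    [[0, 0, 0], [25, 30, 0], 0.5],
    [[0, 0, 0], [25, 30, 0], 0.5],
  ],
  grip_force=25,
)

```text
time: 1.1
ee_pos: [0.3434, -0.4612, 0.4268]
tcp_rot: [0.985, 0.17, -0.0, -0.0]
force: [0.2, -1.2, 0.3]
width: 0.499
```

servo_tool(
  steps=[
    [[0.016, -0.06, -0.02], [25, 35, 0], 0.5],
    [[0.016, -0.06, -0.02], [25, 35, 0], 0.5],
    [[0.016, -0.06, -0.02], [25, 35, 0], 0.5],
    [[0.016, -0.06, -0.02], [25, 35, 0], 0.5],
    [[0.016, -0.06, -0.02], [25, 35, 0], 0.5],
    [[0.016, -0.06, -0.02], [25, 35, 0], 0.5],
    [[0.016, -0.06, -0.02], [25, 35, 0], 0.5],
    [[0.016, -0.06, -0.02], [25, 35, 0], 0.5],
  ],
)

```text
time: 2.1
ee_pos: [0.5433, -0.1811, 0.427]
tcp_rot: [0.965, 0.086, 0.245, -0.022]
force: [0.4, -0.4, 0.6]
width: 0.5
```

Run:
```python
from h import *
go(L+M[:,2]*.165,Rcov)
```

```text
t 2.10 shift [  15.4   14.4 -196.5] turn [-0.    -0.002 -0.005] rows>= 3.2 w 0.5 F [ 0.4 -0.4  0.6] q [ 1.15  0.05 -0.76  1.88 -0.31  0.82 -0.82]
```

Down to the pre-pose, then look.

servo_tool(
  steps=[
    [[0, 0, 0], [3, 3, -39], 0.5],
    [[0, 0, 0], [3, 3, -39], 0.5],
    [[0, 0, 0], [3, 3, -39], 0.5],
    [[0, 0, 0], [3, 3, -39], 0.5],
    [[0, 0, 0], [3, 3, -40], 0.5],
    [[0, 0, 0], [0, 0, 0], 0.5],
  ],
)

```text
time: 2.85
ee_pos: [0.5557, -0.1658, 0.2278]
tcp_rot: [0.966, 0.087, 0.242, -0.024]
force: [-0.2, 0.2, 0.9]
width: 0.5
```

Run:
```python
from h import *
from workcell import *
go(L+M[:,2]*.0747,Rcov)
t=grab_frame("top");s=grab_frame("side")
crop(t,310,160,430,260,6,"pics/d1.png");crop(s,210,210,330,310,6,"pics/d2.png")
```

```text
t 2.85 shift [ 45.7   6.5 -76.6] turn [-0.004 -0.01  -0.007] rows>= 1.4 w 0.5 F [-0.2  0.2  0.9] q [ 0.96  0.35 -0.68  2.09 -0.09  0.35 -0.96]
```

View pics/d1.png

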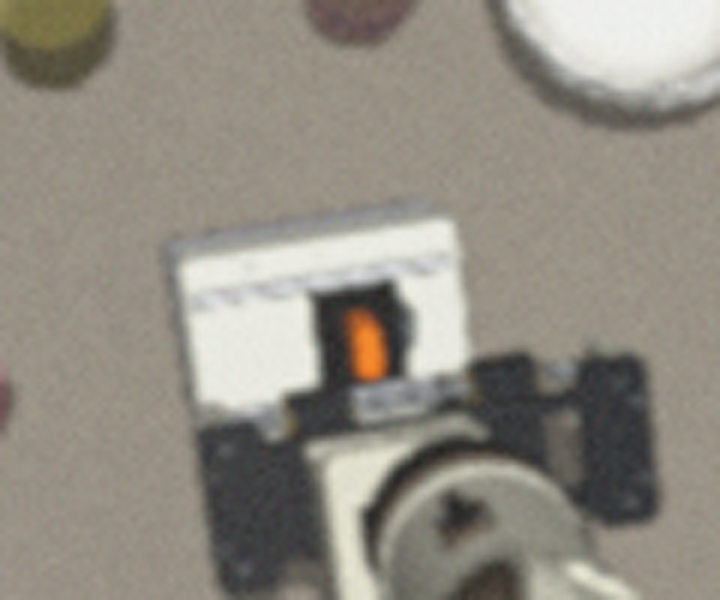

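View pics/d2.png

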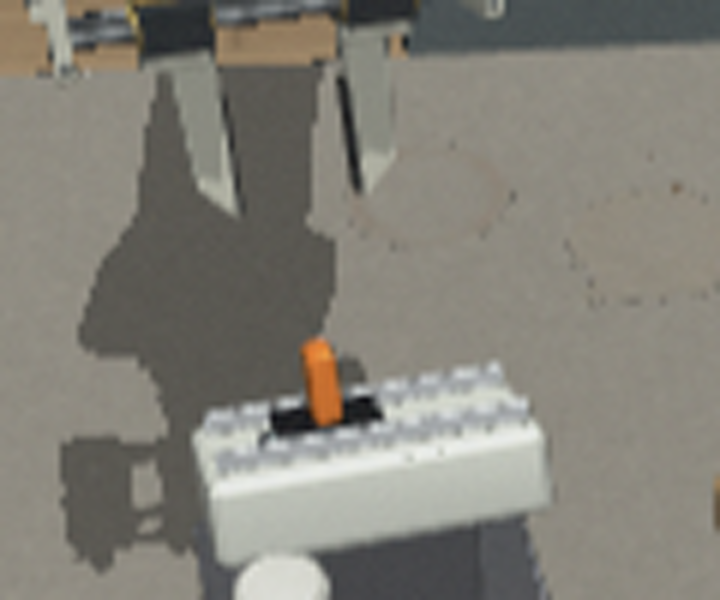

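servo_tool(
  steps=[
    [[0, -0.003, -0.002], [11, 1.6, -19], 0.5],
    [[0, -0.003, -0.002], [11, 1.6, -19], 0.5],
    [[0, -0.003, -0.002], [11, 1.6, -19], 0.5],
    [[0, 0, 0], [11, 1.6, -19], 0.5],
    [[0, 0, 0], [0, 0, 0], 0.5],
  ],
)

```text
time: 3.58
ee_pos: [0.6033, -0.1615, 0.1571]
tcp_rot: [0.965, 0.084, 0.249, -0.021]
force: [-0.4, -1.0, -0.6]
width: 0.504
```

Run:
```python
from h import *
from workcell import *
go(L+M[:,2]*.0747,Rcov)
s=grab_frame("side")
crop(s,210,210,330,310,6,"pics/d3.png")
```

```text
t 3.58 shift [-1.9  2.3 -5.8] turn [0.    0.005 0.   ] rows>= 0.1 w 0.504 F [-0.4 -1.  -0.6] q [ 0.78  0.52 -0.54  2.05  0.06  0.19 -1.1 ]
```

View pics/d3.png

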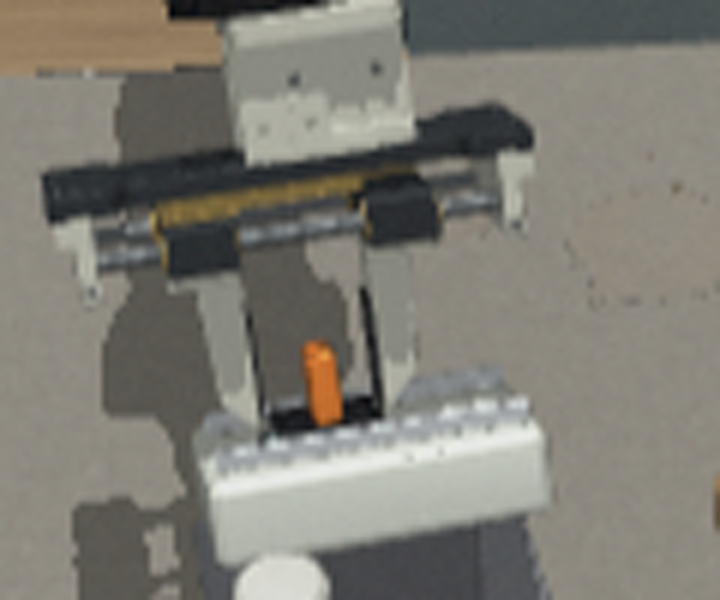

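servo_tool(
  steps=[
    [[0, 0, 0], [-2, 2, 0], 0.78],
    [[0, 0, 0], [0, 0, 0], 0.78],
    [[0, 0, 0], [-1.5, 8, 0], 0.78],
    [[0, 0, 0], [-1.5, 8, 0], 0.78],
    [[0, 0, 0], [-1.5, 8, 0], 0.78],
    [[0, 0, 0], [-1.5, 8, 0], 0.78],
    [[0, 0, 0], [0, 0, 0], 0.78],
  ],
)

```text
time: 4.5
ee_pos: [0.5945, -0.1277, 0.1571]
tcp_rot: [0.965, 0.084, 0.249, -0.021]
force: [-0.0, 0.2, -0.5]
width: 0.217
```

Run:
```python
from h import *
from workcell import *
go(L+M[:,2]*.08+M[:,1]*.048,Rcov)
s=grab_frame("side")
crop(s,210,210,330,310,6,"pics/d4.png")
```

```text
t 4.50 shift [-3.9 15.2 -1.2] turn [0.001 0.005 0.   ] rows>= 0.3 w 0.217 F [-0.   0.2 -0.5] q [ 0.85  0.53 -0.7   2.09  0.61  0.19 -1.68]
```

View pics/d4.png

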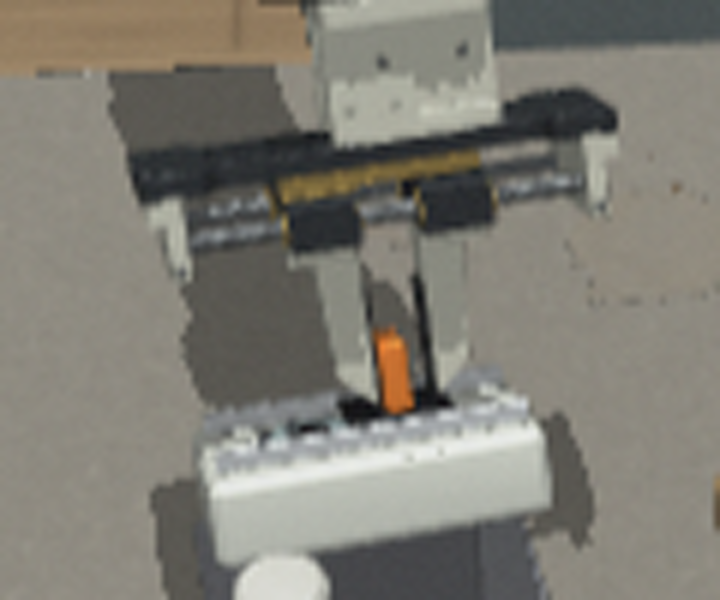

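servo_tool(
  steps=[
    [[0, 0, 0], [-1, 5, 0], 0.78],
    [[0, 0, 0], [-1, 5, 0], 0.78],
    [[0, 0, 0], [-1, 5, 0], 0.78],
    [[0, 0, 0], [-0.5, 4, 0], 0.78],
    [[0, 0, 0], [0, 2, 0], 0.78],
    [[0, 0, 0], [0, 0, 0], 0.78],
  ],
)

```text
time: 5.3
ee_pos: [0.5921, -0.1153, 0.1567]
tcp_rot: [0.965, 0.079, 0.249, -0.017]
force: [9.4, -15.8, -6.1]
width: 0.221
```

Run:
```python
from h import *
from workcell import *
go(L+M[:,2]*.08+M[:,1]*.048,Rcov)
s=grab_frame("side");t=grab_frame("top")
print(orange(s),orange(t))
crop(s,210,210,330,310,6,"pics/d5.png")
```

```text
t 5.30 shift [-1.5  2.9 -0.8] turn [0.006 0.005 0.012] rows>= 0.1 w 0.221 F [  9.4 -15.8  -6.1] q [ 0.83  0.53 -0.71  2.11  0.77  0.2  -1.87]
[([279.9, 270.9], [277, 264, 6, 14, 57])] []
```

View pics/d5.png

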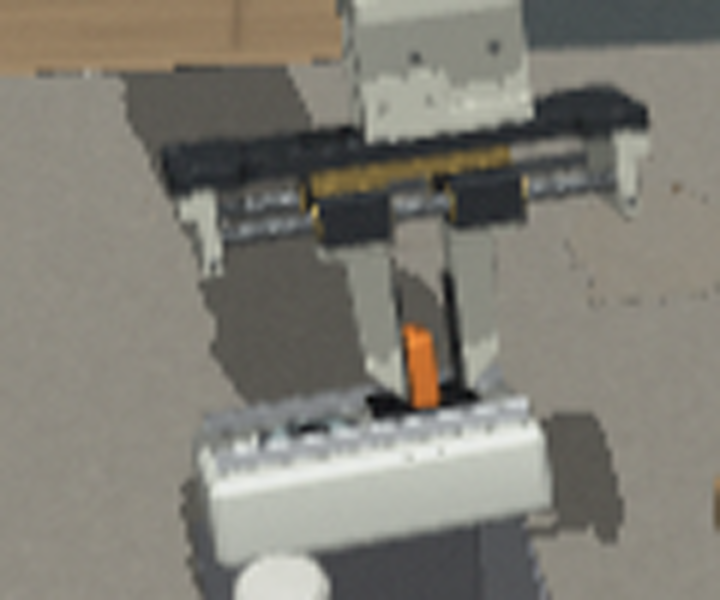

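servo_tool(
  steps=[
    [[0, 0, 0], [0.5, -3, 0], 0.7],
    [[0, 0, 0], [0, 0, 0], 0.6],
    [[0, 0, 0], [-12, -2, 22], 0.6],
    [[0, 0, 0], [-12, -2, 22], 0.6],
    [[0, 0, 0], [-12, -2, 22], 0.6],
    [[0, 0, 0], [-20, -2, 35], 0.6],
    [[0, 0, 0], [-30, 0, 40], 0.6],
    [[0, 0, 0], [-30, 0, 40], 0.6],
  ],
)

```text
time: 6.4
ee_pos: [0.4885, -0.1227, 0.2975]
tcp_rot: [0.97, 0.082, 0.226, -0.019]
force: [-0.0, -0.4, -0.1]
width: 0.397
```

Run:
```python
from h import *
from workcell import *
go(L+M[:,2]*.08+M[:,1]*.048,Rcov)
s=grab_frame("side");t=grab_frame("top")
pickle.dump((s,t),open("open.pkl","wb"))
print(orange(s),orange(t))
s0=pickle.load(open("side0.pkl","rb"))
o,d=0,0
for u in((263.2,273.4),orange(s)[0][0]):
    o,d=ray(s,*u); k=(M[:,0]@(p[:3]-o))/(M[:,0]@d); print((M.T@(o+k*d-L)).round(4))
crop(s,210,230,330,330,6,"pics/e1.png");crop(t,310,160,430,260,6,"pics/e2.png")
```

```text
t 6.40 shift [ 102.1   10.3 -141.6] turn [ 0.008 -0.041  0.006] rows>= 2.8 w 0.397 F [-0.  -0.4 -0.1] q [ 1.65  0.24 -1.44  2.17  0.1   0.52 -1.22]
[([279.4, 270.4], [276, 264, 7, 14, 69])] [([356.7, 219.4], [354, 214, 7, 11, 56])]
[0.     0.0012 0.0232]
[-0.      0.0414  0.0238]
```

View pics/e1.png

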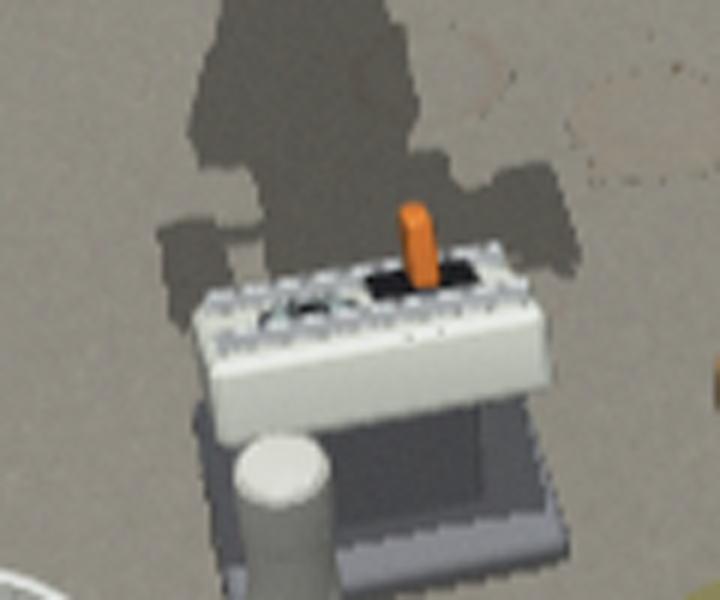

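View pics/e2.png

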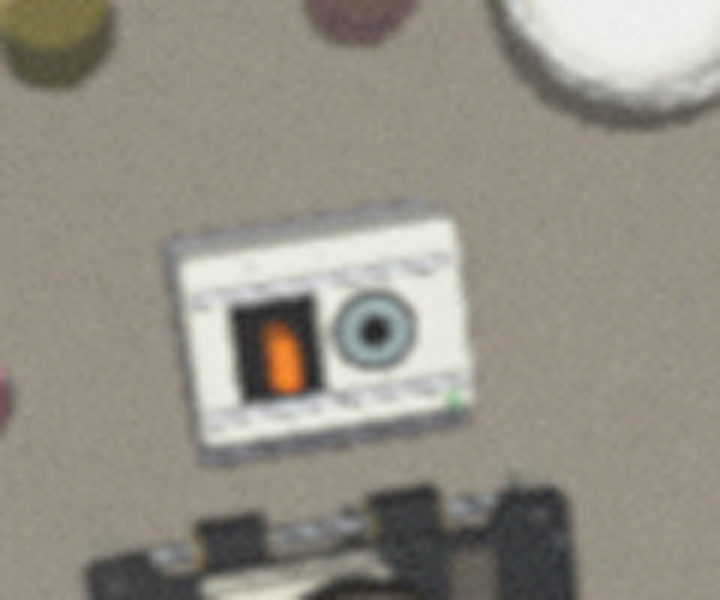

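Run:
```python
from h import *
s,t=pickle.load(open("open.pkl","rb"))
def onface(f,u,z):
    o,d=ray(f,*u); k=(M[:,2]@(p[:3]-o)+z)/(M[:,2]@d); return M.T@(o+k*d-p[:3])
E=lambda x,y:(310+x/6,160+y/6)
c=t["color"]
print("lens",onface(t,E(375,330),0))
for q in((232,303),(314,295),(325,390),(242,403)): print("plate",onface(t,E(*q),.007))
hsv=cv2.cvtColor(c,cv2.COLOR_RGB2HSV)[205:240,335:395]
g=cv2.cvtColor(c,cv2.COLOR_RGB2GRAY)
big=cv2.resize(c[190:240,330:395,::-1],None,fx=12,fy=12,interpolation=cv2.INTER_CUBIC);cv2.imwrite("pics/e3.png",big)
S=lambda x,y:(210+x/6,230+y/6)
print("tabtop s",onface(s,S(412,205),.036), onface(t,orange(t)[0][0],.022),onface(s,orange(s)[0][0],.022))
print("lens side",onface(s,S(308,312),0),onface(s,S(262,318),0),onface(s,S(355,305),0))
```

```text
lens [-2.44867907e-03 -2.46162467e-02 -2.79377200e-16]
plate [0.02485454 0.04246884 0.007     ]
plate [0.02204124 0.00313933 0.007     ]
plate [-0.02597935  0.00389469  0.007     ]
plate [-0.02549605  0.04450332  0.007     ]
tabtop s [-0.01445248  0.0282791   0.036     ] [-0.00068715  0.02449704  0.022     ] [-0.00669006  0.02705152  0.022     ]
lens side [-9.56140694e-03 -2.06476085e-02  6.10259400e-17] [-1.26923665e-02 -3.92993428e-02  5.44601108e-17] [-7.64971455e-03 -1.38466837e-03  1.19675268e-16]
```

View pics/e3.png

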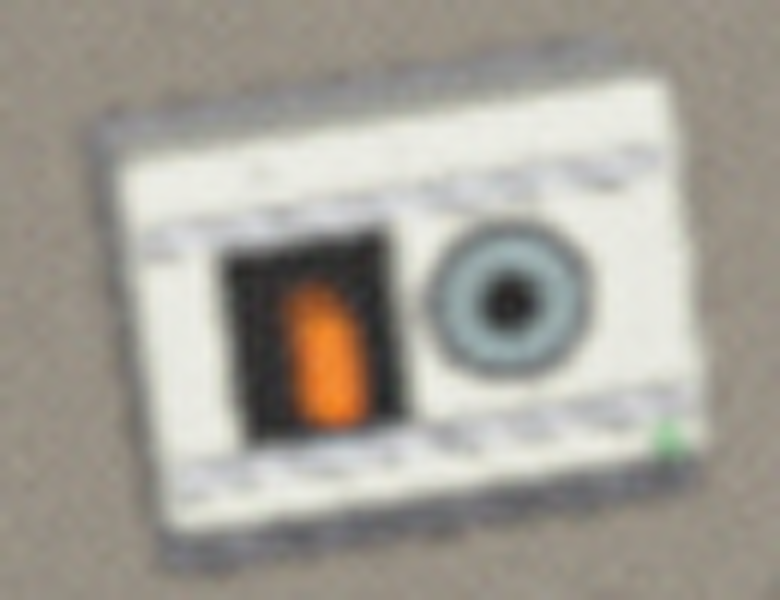

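```bash
python3 - <<'E'
from h import *
from scipy.optimize import least_squares
s=pickle.load(open("side0.pkl","rb"));t=pickle.load(open("top0.pkl","rb"))
def mk(ox,oy,k): return lambda x,y:np.array((ox+(x+.5)/k-.5,oy+(y+.5)/k-.5))
TH=mk(330,185,8);SH=mk(230,250,6);E=mk(310,160,6);E3=mk(330,190,12)
obs=[(t,TH(80,148),(48,68,0)),(t,TH(447,90),(48,-68,0)),(t,TH(470,338),(-48,-68,0)),(t,TH(112,394),(-48,68,0)),
(s,SH(422,192),(48,68,0)),(s,SH(93,252),(48,-68,0)),(s,SH(78,192),(-48,-68,0)),(s,SH(378,125),(-48,68,0)),
(t,E3(510,300),(0,-24,0)),(s,mk(210,230,6)(308,312),(0,-24,0))]
res=lambda p:np.concatenate([proj(c,p[:3]+Rh(p[3])@(np.array(m)/1e3))-u for c,u,m in obs])
r=least_squares(res,[.5,-.1,.1,0],x_scale=[.1]*4)
print(r.x,res(r.x).reshape(-1,2).round(1).tolist())
np.save("head.npy",r.x)
T=mk(185,215,6);S=mk(350,220,6)
for n,a,b in(("gold",T(468,206),S(180,163)),("mid",T(285,207),S(370,128)),("green",T(112,213),S(543,112))):
    print(n,tri(t,a,s,b),atz(t,*a,.098),atz(s,*b,.098))
for c in((72,75),(577,82),(572,382),(65,375)): print("tray",atz(t,*T(*c),.05).round(4))
E
sed -i 's/^p=np.load.*/p=np.load("\.\/head.npy"); M=Rh(p[3]); L=p[:3]+M@np.array([0,-.024,0])/' h.py
python3 -c "
from h import *
print(L,L+M[:,2]*.12,M[:,2])"
```

```text
[ 0.6342747  -0.13787295  0.08817326  0.17164491] [[-1.1, 0.2], [-0.1, -0.3], [0.6, 0.3], [-0.5, 0.9], [1.2, -0.6], [-1.1, -0.4], [-1.6, -0.9], [1.2, 1.2], [0.1, -0.6], [-0.4, 1.0]]
gold (array([0.53424925, 0.15227356, 0.09481591]), np.float64(0.0011375535768988856)) [0.5337009  0.15124442 0.098     ] [0.53793282 0.15180851 0.098     ]
mid (array([0.53165565, 0.23674833, 0.1074904 ]), np.float64(0.0014328614462152875)) [0.53286473 0.23800572 0.098     ] [0.52030962 0.24173732 0.098     ]
green (array([0.52809307, 0.31695398, 0.10898241]), np.float64(0.00017492795079082136)) [0.52965532 0.31999559 0.098     ] [0.51497932 0.32289927 0.098     ]
tray [0.6052 0.3558 0.05  ]
tray [0.6026 0.106  0.05  ]
tray [0.4545 0.1054 0.05  ]
tray [0.4568 0.3522 0.05  ]
[ 0.63837398 -0.16152028  0.08817326] [ 0.58168833 -0.17134677  0.19348317] [-0.47238045 -0.08188747  0.87758256]
```

```bash
cat >> h.py <<'E'
Rjar=np.array([[0,-1,0],[-1,0,0],[0,0,-1.]]).astype(float)
E
python3 - <<'E'
from h import *
go([.535,.152,.27],Rjar)
E
```

```text
t 6.50 shift [ 46.8 276.2 -27.2] turn [ 0.339  0.39  -1.702] rows>= 9.6 w 0.398 F [ 0.4 -1.4  0.4] q [ 1.65  0.23 -1.44  2.17  0.1   0.52 -1.22]
```

servo_tool(
  steps=[
    [[0.024, 0.028, -0.12], [3, 18, 2], 0.3],
    [[0.024, 0.028, -0.12], [3, 18, 0], 0.1],
    [[0.024, 0.028, -0.12], [3, 18, 0], 0],
    [[0.024, 0.028, -0.12], [3, 18, 0], 0],
    [[0.024, 0.028, -0.12], [3, 18, 0], 0],
    [[0.024, 0.028, -0.12], [3, 18, 0], 0],
    [[0.024, 0.028, -0.12], [3, 18, 0], 0],
  ],
)

```text
time: 7.38
ee_pos: [0.5084, -0.0059, 0.2946]
tcp_rot: [0.941, -0.311, 0.131, -0.009]
force: [-1.4, -0.8, -0.6]
width: 0.998
```

Run:
```python
from h import *
go([.535,.152,.25],Rjar)
```

```text
t 7.38 shift [ 26.6 157.9 -44.6] turn [ 0.179  0.206 -0.926] rows>= 5.2 w 0.998 F [-1.4 -0.8 -0.6] q [ 0.69  0.15 -0.84  2.06  0.31  0.75 -2.54]
```

```bash
cat >> h.py <<'E'
Rjar=np.array([[0,1,0],[1,0,0],[0,0,-1.]]).astype(float)
E
python3 - <<'E'
from h import *
go([.535,.152,.25],Rjar)
E
```

```text
t 7.38 shift [ 26.6 157.9 -44.6] turn [-0.246  0.213  2.195] rows>= 11.9 w 0.998 F [-1.4 -0.8 -0.6] q [ 0.69  0.15 -0.84  2.06  0.31  0.75 -2.54]
```

servo_tool(
  steps=[
    [[-0.016, 0.014, 0.146], [0, 0, 0], 0],
    [[-0.016, 0.014, 0.146], [2, 8, 0], 0],
    [[-0.016, 0.014, 0.146], [2, 8, 0], 0],
    [[-0.016, 0.014, 0.146], [2, 8, 0], 0],
    [[-0.016, 0.014, 0.146], [2, 8, 0], 0],
    [[-0.016, 0.014, 0.146], [2, 8, 0], 0],
    [[-0.016, 0.014, 0.146], [2, 8, 0], 0],
    [[-0.016, 0.014, 0.146], [2, 8, 0], 0],
  ],
)

```text
time: 8.38
ee_pos: [0.5222, 0.0485, 0.2946]
tcp_rot: [0.96, 0.269, 0.073, -0.006]
force: [0.6, -0.5, 0.1]
width: 1.0
```

Run:
```python
from h import *
go([.535,.152,.25],Rjar)
```

```text
t 8.38 shift [ 12.8 103.5 -44.6] turn [-0.117  0.099  1.022] rows>= 5.6 w 1.0 F [ 0.6 -0.5  0.1] q [ 0.78  0.33 -1.07  1.95  0.35  0.91 -1.46]
```

servo_tool(
  steps=[
    [[-0.016, 0.014, 0.146], [2, 15, 0], 0],
    [[-0.016, 0.014, 0.146], [2, 15, 0], 0],
    [[-0.016, 0.014, 0.146], [2, 15, 0], 0],
    [[-0.016, 0.014, 0.146], [2, 15, 0], 0],
    [[-0.016, 0.014, 0.146], [2, 15, 0], 0],
    [[-0.016, 0.014, 0.146], [2, 15, 0], 0],
    [[-0.018, 0.014, 0.146], [1, 14, 0], 0],
    [[0, 0, 0], [0, 0, 0], 0],
  ],
)

```text
time: 9.38
ee_pos: [0.5349, 0.1541, 0.2945]
tcp_rot: [0.709, 0.706, 0.001, -0.002]
force: [-0.4, -0.4, 0.3]
width: 0.999
```

Run:
```python
from h import *
from workcell import *
go([.535,.152,.25],Rjar)
s=grab_frame("side");t=grab_frame("top")
crop(s,330,150,470,270,5,"pics/f1.png");crop(t,185,190,325,310,5,"pics/f2.png")
```

```text
t 9.38 shift [  0.1  -2.1 -44.5] turn [-0.004 -0.002  0.004] rows>= 0.7 w 0.999 F [-0.4 -0.4  0.3] q [ 0.56  0.59 -1.21  1.77  0.58  1.2  -0.82]
```

View pics/f1.png

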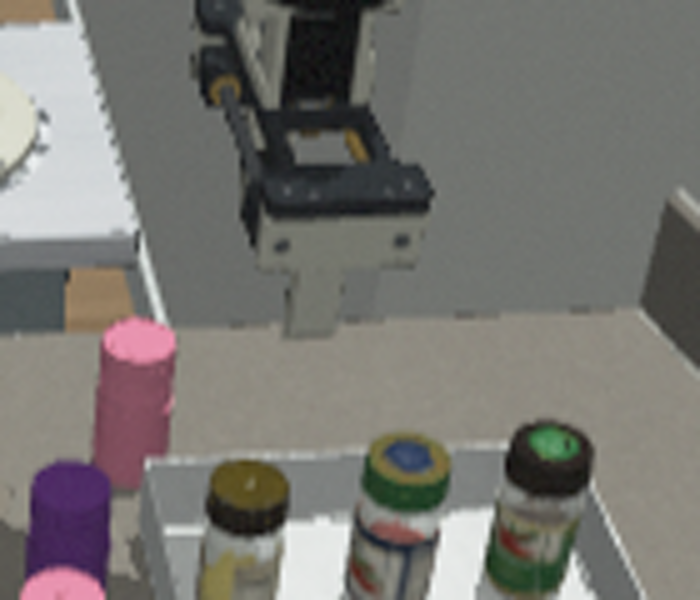

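View pics/f2.png

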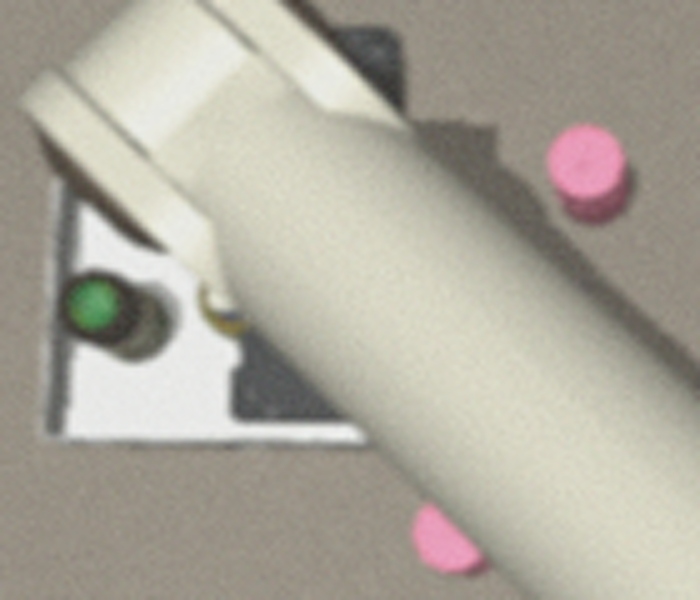

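servo_tool(
  steps=[
    [[-0.004, -0.002, 0.004], [0, -2, -30], 0],
    [[0, 0, 0], [0, 0, -30], 0],
    [[0, 0, 0], [0, 0, -30], 0],
    [[0, 0, 0], [0, 0, -25], 0],
    [[0, 0, 0], [0, 0, -20], 0],
    [[0, 0, 0], [0, 0, -15], 0],
    [[0, 0, 0], [0, 0, -12], 0],
    [[0, 0, 0], [0, 0, 0], 0],
  ],
)

```text
time: 10.48
ee_pos: [0.5346, 0.1497, 0.1332]
tcp_rot: [0.708, 0.706, -0.001, -0.0]
force: [0.4, -0.1, 0.7]
width: 0.999
```

Run:
```python
from h import *
from workcell import *
go([.535,.152,.131],Rjar)
s=grab_frame("side")
crop(s,330,170,470,290,5,"pics/f3.png")
```

```text
t 10.47 shift [ 0.4  2.3 -2.2] turn [ 0.001 -0.001  0.003] rows>= 0.1 w 0.999 F [ 0.4 -0.1  0.7] q [ 0.42  0.77 -1.01  1.89  0.8   0.95 -0.97]
```

View pics/f3.png

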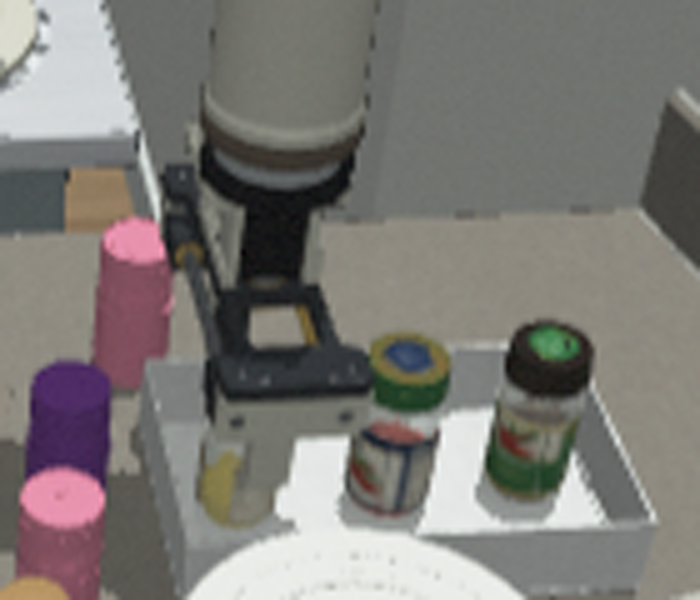

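Run:
```python
from h import *
s=pickle.load(open("side0.pkl","rb"))
f=lambda P:((proj(s,P)-[330,170])*5).round(0)
print("fingertip exp",f([.5346+.056,.1497,.067]),f([.5346+.056,.1497,.1]))
print("jar base",f([.535,.152,.002]),f([.557,.152,.002]),"lid",f([.535,.152,.098]))
```

```text
fingertip exp [258. 495.] [264. 447.]
jar base [230. 512.] [238. 540.] lid [247. 380.]
```

servo_tool(
  steps=[
    [[0, 0, 0], [0, 1, -1], 0.3],
    [[0, 0, 0], [0, 0, 0], 0.5],
    [[0, 0, 0], [0, 0, 0], 0.8],
    [[0, 0, 0], [0, 0, 0], 0.8],
    [[0, 0, 0], [0, 0, 0], 0.8],
    [[0, 0, 0], [0, 0, 0], 0.8],
  ],
  grip_force=30,
)

```text
time: 11.28
ee_pos: [0.5349, 0.1508, 0.1328]
tcp_rot: [0.708, 0.706, -0.0, 0.0]
force: [0.6, -0.2, 0.3]
width: 0.459
```

servo_tool(
  steps=[
    [[0, 0, 0], [0, 0, 8], 0.8],
    [[0, 0, 0], [0, 0, 15], 0.8],
    [[0, 0, 0], [0, 0, 25], 0.8],
    [[0, 0, 0], [0, 0, 30], 0.8],
    [[0, 0, 0], [0, 0, 30], 0.8],
    [[0, 0, 0], [0, 0, 30], 0.8],
    [[0, 0, 0], [0, 0, 30], 0.8],
    [[0, 0, 0], [0, 0, 0], 0.8],
  ],
)

```text
time: 12.28
ee_pos: [0.536, 0.152, 0.3047]
tcp_rot: [0.708, 0.706, 0.002, 0.002]
force: [-0.2, -0.8, -0.9]
width: 0.46
```

```bash
cat >> h.py <<'E'
# final: tool y along head x, x along head y
Rfin=np.c_[M[:,1],M[:,0],-M[:,2]]
E
python3 - <<'E'
from h import *
from workcell import *
print(np.linalg.det(Rfin))
F=L+M[:,2]*(.12+.131)  # base at .12, TCP .131 above base
print(F)
go(F,Rfin)
s=grab_frame("side")
crop(s,330,120,470,240,5,"pics/g1.png")
E
```

```text
0.9999999999999999
[ 0.51980649 -0.18207403  0.30844648]
t 12.28 shift [ -16.2 -334.1    3.8] turn [ 0.041 -0.493  0.17 ] rows>= 5.4 w 0.46 F [-0.2 -0.8 -0.9] q [ 0.56  0.57 -1.21  1.76  0.57  1.21 -0.81]
```

View pics/g1.png

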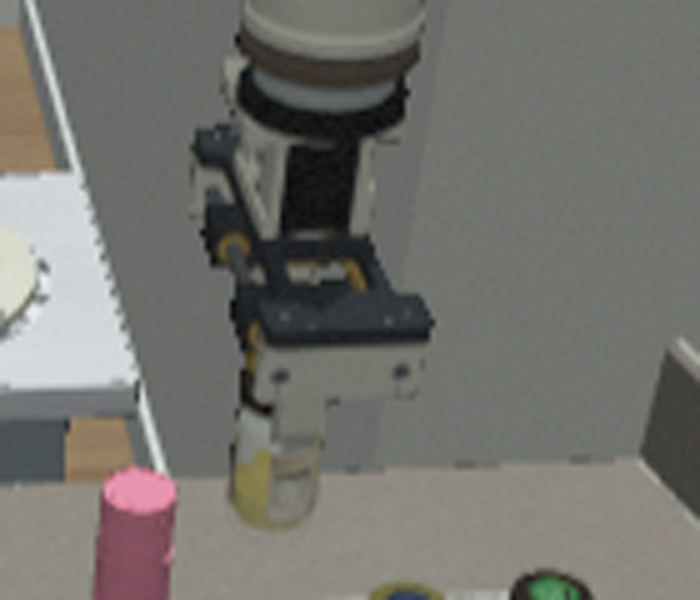

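servo_tool(
  steps=[
    [[0, 0, 0], [0, -10, 10], 0.8],
    [[0, 0, 0], [-1, -20, 10], 0.8],
    [[0.003, -0.03, 0.01], [-1, -22, 10], 0.8],
    [[0.003, -0.035, 0.012], [-2, -24, 10], 0.8],
    [[0.003, -0.035, 0.012], [-2, -24, 0], 0.8],
    [[0.003, -0.035, 0.012], [-3, -24, 0], 0.8],
    [[0.003, -0.035, 0.012], [-3, -24, 0], 0.8],
    [[0.003, -0.035, 0.012], [-3, -24, 0], 0.8],
  ],
)

```text
time: 13.32
ee_pos: [0.5191, -0.0227, 0.3403]
tcp_rot: [0.679, 0.727, 0.078, 0.066]
force: [0.2, -0.4, -1.6]
width: 0.46
```

servo_tool(
  steps=[
    [[0.003, -0.035, 0.012], [-3, -24, 0], 0.8],
    [[0.003, -0.035, 0.012], [-3, -24, 0], 0.8],
    [[0.003, -0.035, 0.012], [-3, -24, 0], 0.8],
    [[0.003, -0.035, 0.012], [-3, -24, 0], 0.8],
    [[0.003, -0.035, 0.012], [-3, -24, 0], 0.8],
    [[0.003, -0.035, 0.012], [-2, -20, 0], 0.8],
    [[0.003, -0.035, 0.012], [0, -12, 0], 0.8],
    [[0, 0, 0], [0, 0, 0], 0.8],
  ],
)

```text
time: 14.32
ee_pos: [0.5015, -0.1749, 0.34]
tcp_rot: [0.636, 0.739, 0.171, 0.143]
force: [-0.3, 0.6, -0.7]
width: 0.463
```

Run:
```python
from h import *
from workcell import *
go(L+M[:,2]*(.12+.131),Rfin)
s=grab_frame("side"); crop(s,190,130,350,250,5,"pics/g2.png")
```

```text
t 14.32 shift [ 18.3  -7.2 -31.5] turn [ 0.003 -0.051  0.02 ] rows>= 0.6 w 0.463 F [-0.3  0.6 -0.7] q [ 1.75  0.34 -1.52  2.05  0.23  0.67  0.3 ]
```

View pics/g2.png

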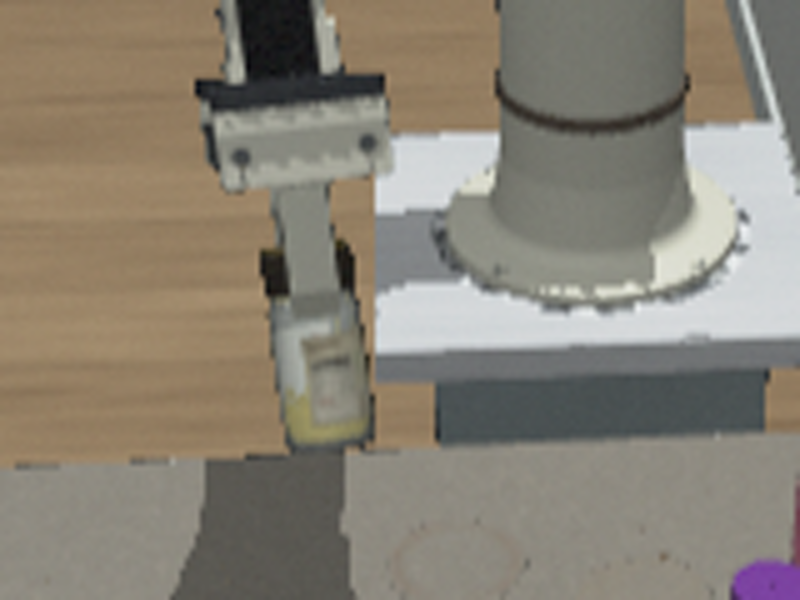

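servo_tool(
  steps=[
    [[0, -0.01, 0.004], [3, -1, -6], 0.8],
    [[0, -0.01, 0.004], [4, -2, -6], 0.8],
    [[0, -0.01, 0.004], [4, -2, -6], 0.8],
    [[0, -0.01, 0.004], [4, -1, -6], 0.8],
    [[0, -0.01, 0.004], [3, -1, -6], 0.8],
    [[0, 0, 0], [0, 0, -2], 0.8],
    [[0, 0, 0], [0, 0, 0], 0.8],
    [[0, 0, 0], [0, 0, 0], 0.8],
  ],
)

```text
time: 15.38
ee_pos: [0.521, -0.1802, 0.309]
tcp_rot: [0.622, 0.743, 0.188, 0.161]
force: [0.5, -0.5, -0.4]
width: 0.462
```

Run:
```python
from h import *
from workcell import *
go(L+M[:,2]*(.12+.131),Rfin)
s=grab_frame("side");t=grab_frame("top");crop(s,190,140,350,300,5,"pics/g3.png");cv2.imwrite("pics/g4.png",t["color"][:,:,::-1])
f=lambda P:((proj(s,P)-[190,140])*5).round(0)
print("focus px",f(L+M[:,2]*.12),"lens px",f(L),"lid",f(L+M[:,2]*.216))
pickle.dump((s,t),open("fin.pkl","wb"))
```

```text
t 15.38 shift [-1.2 -1.9 -0.5] turn [ 0.004  0.001 -0.004] rows>= 0.0 w 0.462 F [ 0.5 -0.5 -0.4] q [ 1.62  0.39 -1.39  2.07  0.3   0.55  0.29]
focus px [318. 472.] lens px [352. 713.] lid [289. 273.]
```

View pics/g3.png

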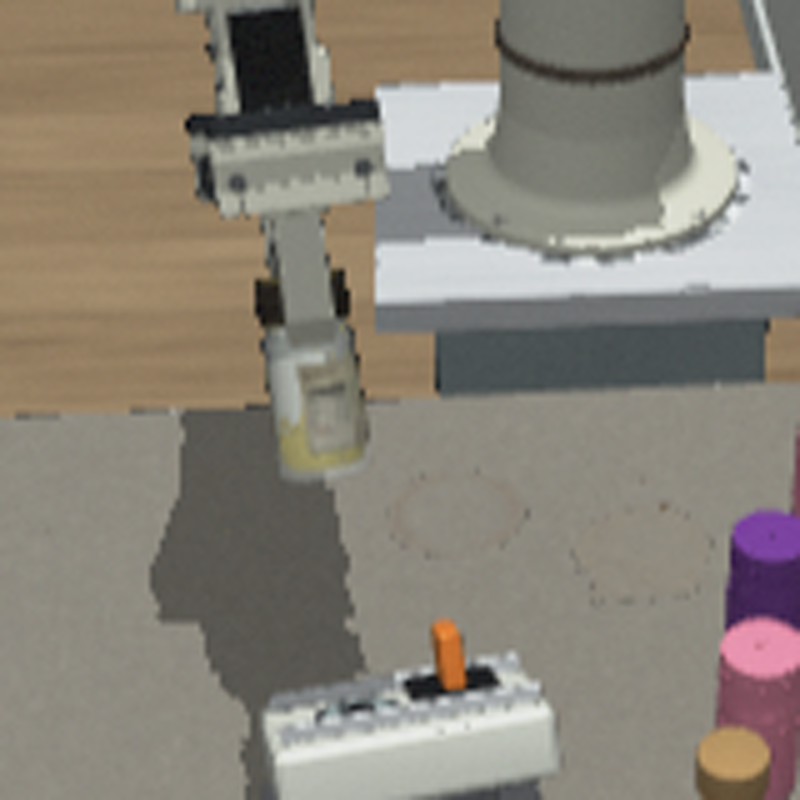

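View pics/g4.png

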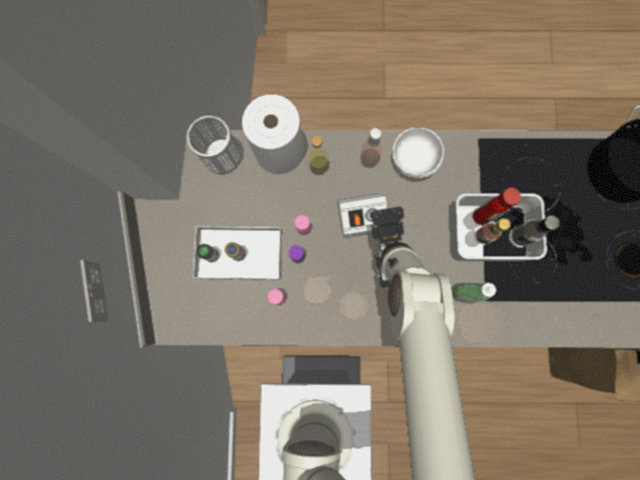

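servo_tool(
  steps=[
    [[0, 0, 0], [-1, -2, 0], 0.8],
    [[0, 0, 0], [0, 0, 0], 0.8],
    [[0, 0, 0], [0, 0, 0], 0.8],
    [[0, 0, 0], [0, 0, 0], 0.8],
    [[0, 0, 0], [0, 0, 0], 0.8],
    [[0, 0, 0], [0, 0, 0], 0.8],
  ],
)

```text
time: 16.23
ee_pos: [0.5199, -0.1821, 0.3088]
tcp_rot: [0.622, 0.743, 0.188, 0.161]
force: [-0.3, -0.8, -0.2]
width: 0.461
```

Run:
```python
from h import *
from workcell import *
go(L+M[:,2]*(.12+.131),Rfin); print(np.abs(sense()["qd"]).max())
print(hand_in())
```

```text
t 16.23 shift [-0.1  0.1 -0.3] turn [ 0.004  0.001 -0.004] rows>= 0.0 w 0.461 F [-0.3 -0.8 -0.2] q [ 1.62  0.4  -1.39  2.07  0.3   0.55  0.29]
0.0020518817022961307
the job is handed in; nothing more can be done
None
```

I slid the lens cover fully open, lifted the gold-lidded jar by its lid, and left it held still in front of the lens, base towards the camera. The job is handed in at about 16 s; no verdict is reported.

**Cover:** I pushed the tab until the force rose to about 18 N, which I took as the stop. The camera images put the plate about 48 mm from the lens centre. It started about 7 mm open, so I moved it about 40 mm.

**Jar position:** the tool is within 0.5 mm and 0.01 rad of its computed target. In the side picture the base is about 1 pixel (roughly 2 mm) from the predicted focus point. The target itself rests on a camera-head fit with pixel residuals of up to about 1.6 px, roughly 4 mm.

**Grip:** the opening has held at about 42 mm on the 43 mm lid, with no sign of slipping, and the joints were almost at rest (0.002 rad/s).

**Other things:** in the last pictures the other two jars, the soap bottle and the pink and purple look-alikes stand where they were. I judged this by eye rather than measuring it.

**Went less smoothly:** one wrist turn on the way to the jar went the wrong way, close to a joint limit, and I turned it back.

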